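# Draw the sagging bolt and hold the seedling cage's gate ajar

### The job

The small drawer on top of the seedling cage has been left open and overhangs the bolt of the cage's gate: push it fully home until its catch clicks. Then take the upright handle of the sagging barrel bolt, lift the bolt over the bent-up lip of its keeper while you draw it to the side out of the keeper, and with the same handle swing the self-closing gate ajar by about a hand's width (some 80 mm at its free edge). Finish still gripping the bolt handle and holding the gate still and ajar, with the drawer home; leave the pots in the cage and the other things alone.

Things in the scene. Friction and masses are not known exactly. Their poses are not given: they have to be found in the camera images.
- cage: fixed pale wooden seedling cage, 260 deep (its x) x 340 wide (its y) x 150 high; a brown drawer unit (230 wide, top at height 234) stands on the rear of its roof, the 75 ahead of it is bare. Origin: centre of the lower edge of its front, at bench height. Its x axis points from the front into the cage, away from the robot; y to the left seen from the robot, z up
- drawer (a joint): how far the drawer is open, in m: 0 is fully home against its stop, grows as it slides out along the cage's -x (at most 0.155). It slides with 1 N of friction; a spring ball catch resists from 12 mm before home and must be pushed past (about 5 to 8 N); once within 4 mm it snaps and stays home
- drawer_front (a point): point on the white front panel of the drawer (the face looking to the cage's -x), midway across, 212 above the bench and 14 below the panel's top edge; moves with the drawer. The panel is 226 wide, its upper edge at height 226, its lower at 160; a brass knob of 18 diameter stands 15 proud of it, 32 below this point. The drawer's home puts this face 75 behind the cage front
- gate (a joint): opening angle of the gate in rad: 0 closed, grows as its free (right-hand) edge swings out towards the robot, up to 1.3. A spring shuts it: about 0.2 N m when closed, 0.4 N m at 0.4 rad
- gate_hinge (a point): point on the gate's vertical hinge line, at the gate's top edge (135 high); the hinge is at the left edge of the gate, 9 ahead of the cage front. Does not move with the gate
- gate_edge (a point): top corner of the gate's free right-hand edge (243 from the hinge line, 135 high); moves with the gate. The gate is a wooden frame with wire bars, 14 thick
- bolt_draw (a joint): how far the bolt is drawn, in m: 0 fully shot into the keeper, grows as it slides along the gate towards the hinge (the cage's +y while the gate is closed), to 0.042 at its stop. Friction 1.5 N. From 0.026 on its nose is clear of the keeper and the gate is free
- bolt_lift (a joint): how far the bolt is raised in the tall slots of its worn guides, in m: 0 sagged down, 0.014 at most. Only the bolt's weight (2 to 4 N) holds it down and it drops when let go. Its 24 mm square nose catches behind the keeper's lip within about 3 mm of draw unless the bolt is raised by more than 7 mm; once the bolt is drawn past 0.024 it may drop again
- handle_top (a point): top centre of the bolt's handle, 156 high while the bolt is down; moves with bolt and gate. The handle is a dark upright round post of 16 diameter, smooth from 111 to 156 high (bolt down), 31 ahead of the cage front with the gate shut and 198 from the hinge line while the bolt is shot. Beside it nothing rises above 113 but the gate (top 135, its face 15 behind the handle's centre)
- bolt: the steel barrel bolt (a 10 mm rod along the gate with a square nose at its right end) with its handle; its origin is not on the handle: use handle_top
- keeper (a point): top of the bent-up lip of the steel keeper, on the right-hand post of the cage, below the bolt's rod
- soil_pot: terracotta pot with soil inside the cage, 68 diameter, 60 high; bystander. Origin: centre of its underside
- clay_pot: empty terracotta pot inside the cage, 60 diameter, 54 high; bystander
- mug: orange mug, 78 diameter, 90 high, left of the cage; bystander. Origin: centre of its underside
- tape: roll of grey tape lying flat, 100 diameter, 48 high; bystander
- dropper: small brown dropper bottle, 33 diameter, 102 high; bystander
- black_pot: small black pot, 64 diameter, 62 high; bystander

How it is judged:
On the way, in this order (a step that is already met when the one before it is completed fails the run):
1. the drawer is fully home in its catch (within 3 mm), the gate still shut (value of joint drawer below 0.003 m and value of joint gate below 0.05 rad), for 0.2 s.
2. the bolt is lifted by more than 6 mm while still in the keeper (value of joint bolt_lift above 0.006 m and value of joint bolt_draw below 0.02 m), for 0.05 s.
3. the bolt is drawn clear of the keeper (more than 25 mm) (value of joint bolt_draw above 0.025 m), for 0.05 s.
At the end, for the whole second after the job is handed in: The gripper still grips the bolt handle (contact force over 1 N) and holds the gate at rest, ajar by 0.22 to 0.55 rad (about 55 to 130 mm at its free edge); the drawer is home within 3 mm (value of joint gate between 0.22 and 0.55 rad and velocity of joint gate between -0.1 and 0.1 rad/s and contact force between the fingers and bolt above 1 N and value of joint drawer below 0.003 m); the arm keeps its last pose, push and grip.
It fails at once if a pot in the cage is disturbed (moved more than 30 mm) (distance of any of soil_pot, clay_pot from where it was at the start of the episode above 0.03 m).
It fails at once if the mug, the tape, the dropper bottle or the black pot is disturbed (moved more than 30 mm) (distance of any of mug, tape, dropper, black_pot from where it was at the start of the episode above 0.03 m).
It also fails if it takes over 51 s, if anything falls off the work surface, if the arm or the gripper's body presses on something with over 40 N, if the wrist force passes 120 N, or if a joint passes its speed limit or range.

### The arm

A 6-joint arm with a two-finger parallel gripper is mounted at the origin on the work surface; the furniture and walls round the work are solid. World frame = base frame: x ahead of the robot, y to its left, z up, the work surface at z = 0. Lengths are in m, angles in rad, forces in N, time in s.
With the tool pointing down it reaches from about 0.25 to 0.725 m from the base axis. Payload 4 kg.
Tool frame: the origin (TCP) lies between the finger pads; the fingertips stand 22 mm ahead of it and the grasp point (between the pads) lies 3 mm ahead of it; x points along the fingers, z is the direction in which the jaws open and shut, and the axes are right-handed (so a half turn about x gives the same grasp; the last joint's range is limited). The gripper opens to 85 mm and grips with 20 to 120 N. Pads are 22 mm wide; open, the fingers measure 114 mm over their backs; the gripper's body (76 mm by 85 mm) begins 54 mm behind the grasp point. The pads swing forward as they close: fully open they stand 13 mm farther back than shut.
Start: joints at [1.199, 0.241, 0.005, 1.335, 0, 1.571], TCP at [0.182, 0.466, 0.253] pointing down, gripper open.
Joint ranges: [-2.72, 2.72], [-1.05, 1.87], [-1.09, 1.28], [-1.99, 2.15], [-1.42, 1.44], [-3.14, 3.14]. Speed limits (rad/s): [2.79, 2.79, 3.14, 3.14, 3.14, 3.14].

### API

Orientations are given as a rotation vector (axis times angle).
In Python, from workcell import status, cams, job_done, find_in, outline_of, spot_point gives the robot as it stands. The module is installed in compiled form; this text tells all that it offers.
- The arm moves only by the tool move_arm, never from a script. Its argument "moves" is a list of rows, each a list of 6 numbers: the shift along the tool's x, y, z in m, then the turn, a rotation vector about the tool's x, y, z in rad. A call has 1 to 10 rows; each row shifts and turns the commanded pose from where the row before left it, along the tool's axes as they then stand; what a row does not reach is not made up. A row lasts 1/12 s, in which the tool goes at most 41.7 mm and 7.16 degrees, less where a joint would pass 70% of its speed; a pose out of reach is approached as far as the arm can. A call is refused whole if a number of a shift passes 0.0417 or a number of a turn 0.125, either way. A call with a gripper value outside its range is refused whole. "jaw" is the gripper's target within -1 to 1 (shut at 1, half-way at 0, fully open at -1), set as the call begins (left out, the last holds). The fingers move at their own pace and stop on an object; the grip force is fixed at half the most. Time passes only in rows, so rows that do not move let the fingers close. It gives the time, the measured TCP pose, the force and the opening at its end, in the units of the state.
- status.state(): the state, without advancing time (a new reading comes with each control period).
- cams.read_camera(name): name is "scene" or "top"; returns (picture, depth): 480x640x3 uint8, red, green, blue; 480x640 float32, m along the optical axis (not along the pixel's ray), 0 where there is no reading.
- cams.calibration(name): a dict with "intrinsics" (3x3 intrinsics, pixels), "extrinsics" (4x4, takes a point from camera to world coordinates). Camera axes: x right, y down, z forward; pixel columns grow to the right and rows downward; lengths in m; the calibration is good to about 2 mm. A picture is of the moment at which its call begins. calibration takes no time and is no camera call.
- job_done(): hands the job in, once; it reports no verdict.
Trained networks look in the newest picture that a camera, given by its name, has taken for a name from the list of things; names that differ only in an ending like _2 or _b are one class to them, and where a whole thing is asked for, a point or a joint stands for the part that bears it (a point fixed in the world has none). Each returns a list of dicts, best first, with "score" (0 to 1); they miss things now and then, are a little off and sometimes report something else, mostly with a low value. They report only what shows in the picture. A call takes as long as a camera call.
- find_in(camera, query): "position" ([x, y, z] in m, in world coordinates, good to about 4 mm: the middle of the surface that is visible of it).
- outline_of(camera, query): "region" (480x640 bool, what is visible of it).
- spot_point(camera, query): "position" ([x, y, z] in m, in world coordinates, good to about 4 mm: a listed point, or the origin of a listed thing).
The state is a dict: "t": time; "joints": joint angles; "joint_velocities": joint speeds; "tau": joint torques, N m; "position": TCP position; "eef_rot": TCP orientation; "force": force on the tool from outside, world axes, zero at the start; "wrist_torque": the same for the moment, N m; "opening": finger opening in m.
Only numpy, scipy, OpenCV 4.12 (cv2) and the standard library are available. Lean on these libraries where they do the work, as an engineer would, in place of code of your own. Each camera call takes 0.05 s, during which the arm holds its last target.

## Working session

There is one attempt and no reset: what is moved stays moved. The work goes in short steps, Python scripts to look and compute and a tool call to move; the robot and the scene stay as the last step left them, time stands still between calls to the robot, and variables do not carry over. Pictures are saved under pics/ and viewed, and the job is handed in when it is done.

Besides the shell and the picture viewer there is one more tool, called as name(argument=value, ...) on one line, values as JSON. move_arm: Moves the arm, as the interface text tells. Its arguments: {"type":"object","properties":{"moves":{"type":"array","items":{"type":"array","items":{"type":"number"}}},"jaw":{"type":"number"}},"required":["moves"]}

```bash
mkdir -p pics; cat > h.py <<'E'
import numpy as np,cv2
from workcell import status,cams,find_in,outline_of,spot_point
from scipy.spatial.transform import Rotation as R
E
python3 - <<'E'
from h import *
for c in ("scene","top"):
    p,d=cams.read_camera(c); cv2.imwrite(f"pics/{c}0.png",p[:,:,::-1])
    print(c,np.round(cams.calibration(c)["extrinsics"],3).tolist())
    for q in ["drawer_front","gate_hinge","gate_edge","handle_top","keeper","cage","mug"]:
        r=spot_point(c,q); print(q,[(np.round(a["position"],4).tolist(),round(a["score"],2)) for a in r[:2]])
s=status.state(); print(s)
print(R.from_rotvec(s["eef_rot"]).as_matrix().round(3))
E
```

```text
scene [[-0.881, -0.183, 0.436, -0.211], [-0.473, 0.379, -0.795, 1.235], [-0.02, -0.907, -0.421, 0.814], [0.0, 0.0, 0.0, 1.0]]
drawer_front [([0.4924, -0.2548, 0.2077], 0.62)]
gate_hinge [([0.5833, -0.1604, 0.1334], 0.85), ([0.4927, -0.2546, 0.2064], 0.45)]
gate_edge [([0.4762, -0.3745, 0.1355], 0.62)]
handle_top [([0.4808, -0.3256, 0.1562], 0.75), ([0.4568, -0.3771, 0.0814], 0.61)]
keeper [([0.4545, -0.3778, 0.0796], 0.68)]
cage [([0.4905, -0.2564, 0.209], 0.68)]
mug [([0.5373, 0.2003, -0.001], 0.84), ([0.4945, -0.2561, 0.2058], 0.28)]
top [[-0.408, -0.882, 0.237, 0.156], [-0.913, 0.394, -0.105, 0.122], [-0.001, -0.259, -0.966, 1.662], [0.0, 0.0, 0.0, 1.0]]
drawer_front [([0.4884, -0.2575, 0.2124], 0.56)]
gate_hinge [([0.5823, -0.1565, 0.1349], 0.82)]
gate_edge [([0.4777, -0.3784, 0.1354], 0.73)]
handle_top [([0.4745, -0.3291, 0.1566], 0.51)]
keeper [([0.4517, -0.3786, 0.079], 0.67)]
cage [([0.5323, -0.2782, -0.0018], 0.66)]
mug [([0.5443, 0.2043, -0.0044], 0.96)]
{'t': 0.8, 'joints': array([1.19900298e+00, 2.40536784e-01, 5.00756546e-03, 1.33518519e+00,
       2.50324926e-05, 1.57081330e+00]), 'joint_velocities': array([ 0.0016857 ,  0.00102267, -0.00015747, -0.00027611, -0.00076112,
       -0.00055047]), 'tau': array([ 5.23323743e-04, -3.72150850e+01,  2.52678645e+01,  8.13050119e-04,
        1.39846829e-04,  1.18355310e-06]), 'position': array([0.18163974, 0.46584865, 0.25334097]), 'eef_rot': array([-0.93103668,  1.36241081,  0.93114706]), 'force': array([-0.4560577 , -0.88877568,  0.0323013 ]), 'wrist_torque': array([ 0.07267849, -0.00224699,  0.01145925]), 'opening': 0.08544123137260667}
[[ 0.    -0.932  0.363]
 [ 0.     0.363  0.932]
 [-1.     0.     0.   ]]
```

View pics/scene0.png

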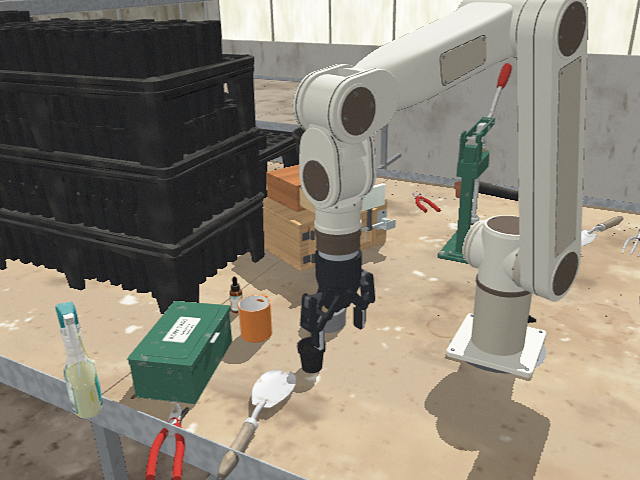

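View pics/top0.png

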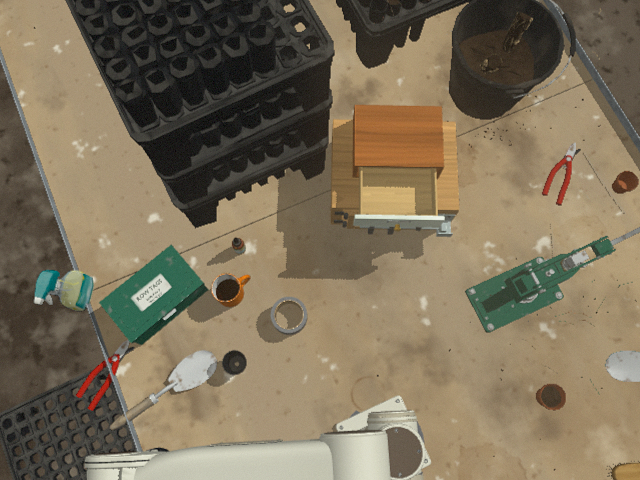

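The pictures show the cage at scene px (345,215) and top px (395,170), with the drawer open towards the robot. The measured points agree with the given sizes: hinge to edge is 243 mm and the handle is at its predicted place. Cage yaw is about -25.9° and the drawer is open about 0.125 m. First I stage in front of the drawer with the fingers shut.

move_arm(moves=[[0,0,0,0.079,0,0],[0,-0.021,-0.021,0,0,0],[0,-0.021,-0.021,0,0,0],[0,-0.021,-0.021,0,0,0],[0,-0.021,-0.021,0,0,0],[0,-0.021,-0.021,0,0,0],[0,-0.021,-0.021,0,0,0],[0,-0.021,-0.021,0,0,0],[0,-0.021,-0.021,0,0,0],[0,-0.021,-0.021,0,0,0]], jaw=1)

```text
t: 1.63
position: [0.2696, 0.2121, 0.2535]
eef_rot: [-0.871, 1.388, 0.871]
force: [0.6, 0.0, -1.2]
opening: 0.0001
```

```bash
python3 - <<'E'
from h import *
s=status.state(); print(s["t"],s["joints"].round(3),s["position"].round(4),s["opening"]);print(R.from_rotvec(s["eef_rot"]).as_matrix().round(3))
E
```

```text
1.6333 [ 0.667 -0.075 -0.343  1.301 -0.     1.117] [0.2696 0.2121 0.2535] 0.0001483384451260883
[[ 0.001 -0.9    0.435]
 [ 0.     0.435  0.9  ]
 [-1.    -0.     0.001]]
```

move_arm(moves=[[0,-0.021,-0.021,0,0,0],[0,-0.021,-0.021,0,0,0],[0,-0.021,-0.021,0,0,0],[0,-0.021,-0.021,0,0,0],[0,-0.021,-0.021,0,0,0],[0,-0.021,-0.021,0,0,0],[0,-0.021,-0.021,0,0,0],[0,-0.021,-0.021,0,0,0],[0,-0.021,-0.021,0,0,0],[0,-0.021,-0.021,0,0,0]])

```text
t: 2.47
position: [0.3672, -0.0687, 0.2536]
eef_rot: [-0.871, 1.389, 0.87]
force: [0.1, 0.2, 0.2]
opening: 0.0001
```

move_arm(moves=[[0,-0.021,-0.021,0,0,0],[0,-0.021,-0.021,0,0,0],[0,-0.021,-0.02,0,0,0],[0,-0.021,-0.02,0,0,0],[0,-0.02,-0.018,0,0,0],[0,-0.018,-0.016,0,0,0],[0,0,0,0,0,0],[0,0,0,0,0,0]])

```text
t: 3.13
position: [0.4262, -0.2255, 0.2528]
eef_rot: [-0.869, 1.39, 0.87]
force: [-0.6, 0.6, 0.0]
opening: -0.0001
```

```bash
python3 - <<'E'
from h import *
for c in ("scene","top"):
    p,d=cams.read_camera(c); cv2.imwrite(f"pics/{c}1.png",p[:,:,::-1])
    for q in ["drawer_front","gate_hinge","gate_edge","handle_top","keeper"]:
        r=spot_point(c,q); print(q,[(np.round(a["position"],4).tolist(),round(a["score"],2)) for a in r[:1]])
s=status.state(); print(s["t"],s["joints"].round(3),s["position"].round(4),s["force"])
E
```

```text
drawer_front [([0.4918, -0.2564, 0.2052], 0.56)]
gate_hinge [([0.5809, -0.1615, 0.1325], 0.97)]
gate_edge [([0.4769, -0.3752, 0.1373], 0.75)]
handle_top [([0.4817, -0.3262, 0.1543], 0.79)]
keeper [([0.4569, -0.3805, 0.0821], 0.84)]
drawer_front [([0.4891, -0.2572, 0.211], 0.77)]
gate_hinge [([0.5856, -0.1549, 0.1385], 0.67)]
gate_edge []
handle_top []
keeper []
3.7333 [-0.485  0.204 -0.041  1.325  0.    -0.034] [ 0.4262 -0.2245  0.2534] [-0.24427074 -0.60777191 -0.25913054]
```

move_arm(moves=[[0.016,0,0,0,0,0],[0.015,0,0,0,0,0],[0,-0.012,0,0,0,0],[0,-0.012,0,0,0,0],[0,-0.012,0,0,0,0],[0,-0.006,0,0,0,0],[0,-0.006,0,0,0,0],[0,-0.006,0,0,0,0],[0,-0.006,0,0,0,0],[0,-0.006,0,0,0,0]])

```text
t: 4.57
position: [0.4855, -0.2533, 0.2222]
eef_rot: [-0.87, 1.39, 0.872]
force: [-0.2, 1.1, 0.8]
opening: 0.0
```

move_arm(moves=[[0,-0.008,0,0,0,0],[0,-0.008,0,0,0,0],[0,-0.008,0,0,0,0],[0,-0.008,0,0,0,0],[0,-0.008,0,0,0,0],[0,-0.008,0,0,0,0],[0,-0.008,0,0,0,0],[0,-0.008,0,0,0,0],[0,-0.008,0,0,0,0]])

```text
t: 5.32
position: [0.5512, -0.2852, 0.2222]
eef_rot: [-0.871, 1.389, 0.871]
force: [-1.8, 1.8, 1.3]
opening: -0.0001
```

```bash
python3 - <<'E'
from h import *
for c in ("scene",):
    p,d=cams.read_camera(c); cv2.imwrite(f"pics/{c}2.png",p[100:300,200:460,::-1].repeat(3,0).repeat(3,1))
    for q in ["drawer_front","gate_edge","handle_top"]:
        r=spot_point(c,q); print(q,[(np.round(a["position"],4).tolist(),round(a["score"],2)) for a in r[:1]])
s=status.state(); print(s["t"],s["joints"].round(3),s["position"].round(4),s["force"])
E
```

```text
drawer_front [([0.5696, -0.2926, 0.2094], 0.83)]
gate_edge [([0.4771, -0.3774, 0.1375], 0.56)]
handle_top [([0.4801, -0.3211, 0.1555], 0.65)]
5.5167 [-0.478  0.496  0.297  1.372 -0.    -0.027] [ 0.5507 -0.2852  0.2221] [0.08454346 0.48976547 0.03785524]
```

View pics/scene2.png

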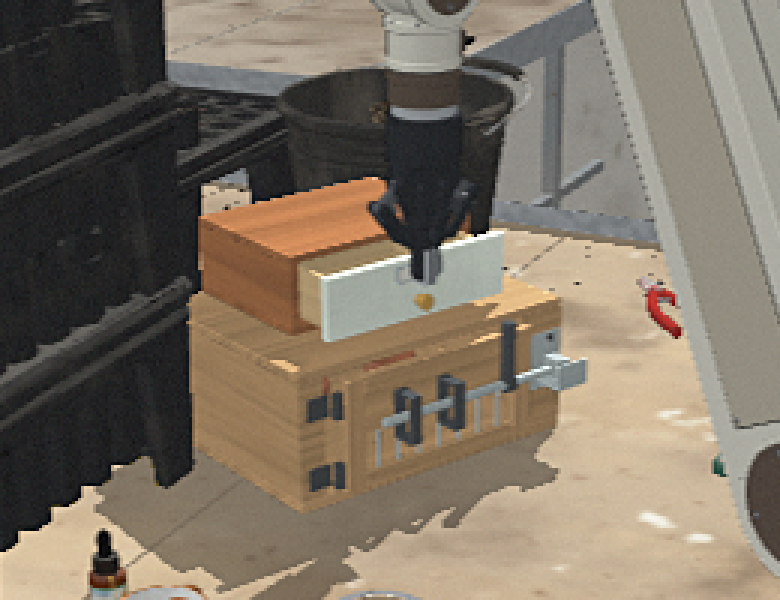

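The drawer front follows the fingertips (picture px about (415,280)), with around 37–45 mm to go. I continue slowly into the catch and watch the force.

move_arm(moves=[[0,-0.008,0,0,0,0],[0,-0.008,0,0,0,0],[0,-0.006,0,0,0,0],[0,-0.004,0,0,0,0],[0,-0.003,0,0,0,0]])

```text
t: 5.93
position: [0.5766, -0.2975, 0.2223]
eef_rot: [-0.871, 1.389, 0.871]
force: [-1.1, 0.9, -0.1]
opening: 0.0005
```

move_arm(moves=[[0,-0.003,0,0,0,0],[0,-0.003,0,0,0,0]])

```text
t: 6.1
position: [0.582, -0.3001, 0.2224]
eef_rot: [-0.871, 1.389, 0.871]
force: [-0.7, 1.8, 0.5]
opening: -0.0002
```

move_arm(moves=[[0,-0.003,0,0,0,0]])

```text
t: 6.18
position: [0.5837, -0.3009, 0.2223]
eef_rot: [-0.869, 1.391, 0.873]
force: [-9.1, 5.1, 4.9]
opening: 0.0003
```

move_arm(moves=[[0,-0.003,0,0,0,0]])

```text
t: 6.27
position: [0.5844, -0.3012, 0.2223]
eef_rot: [-0.866, 1.393, 0.877]
force: [-14.2, 5.6, 7.8]
opening: 0.0001
```

move_arm(moves=[[0,0,0,0,0,0]])

```text
t: 6.35
position: [0.5855, -0.3017, 0.2224]
eef_rot: [-0.868, 1.392, 0.875]
force: [-5.3, 4.3, 2.9]
opening: 0.0
```

```bash
python3 - <<'E'
from h import *
for c in ("scene",'top'):
    p,d=cams.read_camera(c); sl=(slice(100,300),slice(200,460)) if c=="scene" else (slice(80,280),slice(280,540)); cv2.imwrite(f"pics/{c}3.png",p[sl][:,:,::-1].repeat(3,0).repeat(3,1))
    for q in ["drawer_front"]:
        r=spot_point(c,q); print(q,[(np.round(a["position"],4).tolist(),round(a["score"],2)) for a in r[:1]])
s=status.state(); print(s["t"],s["joints"].round(3),s["position"].round(4),s["force"],s["wrist_torque"])
E
```

```text
drawer_front [([0.6011, -0.3073, 0.2114], 0.77)]
drawer_front [([0.5975, -0.311, 0.2123], 0.73)]
6.55 [-0.476  0.584  0.443  1.433  0.    -0.025] [ 0.5861 -0.302   0.2223] [-4.06468613  2.66139496  2.55168049] [ 0.51137995  0.83359387 -0.01291663]
```

View pics/scene3.png

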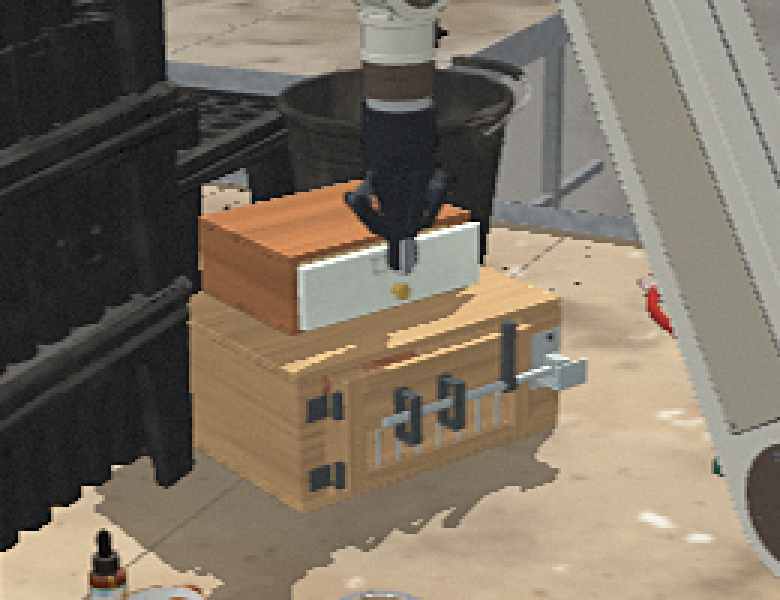

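View pics/top3.png

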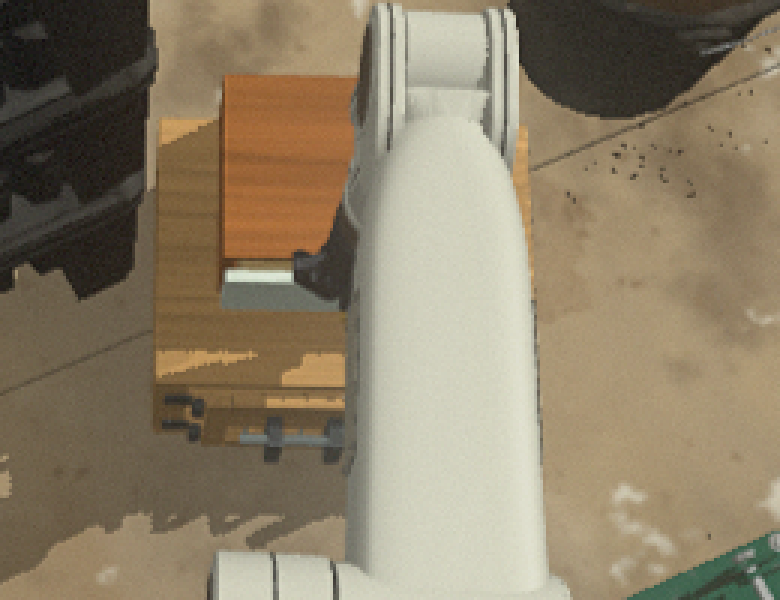

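The top view still shows a slit of drawer side behind the panel (px (260,265)), so the drawer isn't home and is resting in the catch. I push further in small steps.

move_arm(moves=[[0,-0.003,0,0,0,0],[0,-0.002,0,0,0,0]])

```text
t: 6.72
position: [0.5905, -0.3041, 0.2224]
eef_rot: [-0.869, 1.391, 0.874]
force: [-3.3, 1.5, 1.2]
opening: 0.0002
```

move_arm(moves=[[0,-0.002,0,0,0,0],[0,-0.002,0,0,0,0]])

```text
t: 6.88
position: [0.5934, -0.3055, 0.2223]
eef_rot: [-0.868, 1.392, 0.875]
force: [-11.9, 7.3, 6.9]
opening: 0.0001
```

move_arm(moves=[[0,-0.002,0,0,0,0],[0,0,0,0,0,0]])

```text
t: 7.05
position: [0.5935, -0.3055, 0.2223]
eef_rot: [-0.865, 1.394, 0.879]
force: [-13.5, 8.1, 7.2]
opening: -0.0001
```

move_arm(moves=[[0,-0.002,0,0,0,0],[0,0,0,0,0,0]])

```text
t: 7.22
position: [0.5936, -0.3056, 0.2223]
eef_rot: [-0.862, 1.397, 0.882]
force: [-18.8, 9.7, 9.0]
opening: -0.0
```

The force rises against a hard stop and the TCP no longer advances, so the drawer should be home. I back off, rise, and check.

move_arm(moves=[[0,0.006,0,0,0,0],[0,0.01,0,0,0,0],[0,0.02,0,0,0,0],[-0.01,0.02,0,0,0,0],[-0.01,0.02,0,0,0,0],[-0.01,0.02,0,0,0,0],[0,0.01,0,0,0,0],[0,0,0,0,0,0]], jaw=-1)

```text
t: 7.88
position: [0.5031, -0.2621, 0.2541]
eef_rot: [-0.873, 1.388, 0.868]
force: [0.2, 0.5, -0.0]
opening: 0.0856
```

```bash
python3 - <<'E'
from h import *
for c in ("scene",'top'):
    p,d=cams.read_camera(c); sl=(slice(100,300),slice(200,460)) if c=="scene" else (slice(80,280),slice(280,540)); cv2.imwrite(f"pics/{c}4.png",p[sl][:,:,::-1].repeat(3,0).repeat(3,1))
    for q in ["drawer_front","handle_top","gate_edge","gate_hinge","keeper"]:
        r=spot_point(c,q); print(q,[(np.round(a["position"],4).tolist(),round(a["score"],2)) for a in r[:1]])
s=status.state(); print(s["t"],s["joints"].round(3),s["position"].round(4),s["force"],s["opening"])
E
```

```text
drawer_front [([0.6118, -0.3064, 0.2113], 0.94)]
handle_top [([0.4806, -0.324, 0.152], 0.59)]
gate_edge [([0.4738, -0.3763, 0.1358], 0.71)]
gate_hinge [([0.5826, -0.1593, 0.1351], 0.56)]
keeper [([0.4545, -0.3806, 0.0798], 0.96)]
drawer_front [([0.6049, -0.3114, 0.2122], 0.55)]
handle_top []
gate_edge []
gate_hinge [([0.587, -0.1576, 0.138], 0.77)]
keeper [([0.5322, -0.2781, -0.0008], 0.2)]
8.4833 [-0.48   0.378  0.192  1.386 -0.    -0.029] [ 0.5037 -0.2623  0.252 ] [ 0.16243353  0.7065109  -0.14096087] 0.08544173429543149
```

View pics/scene4.png

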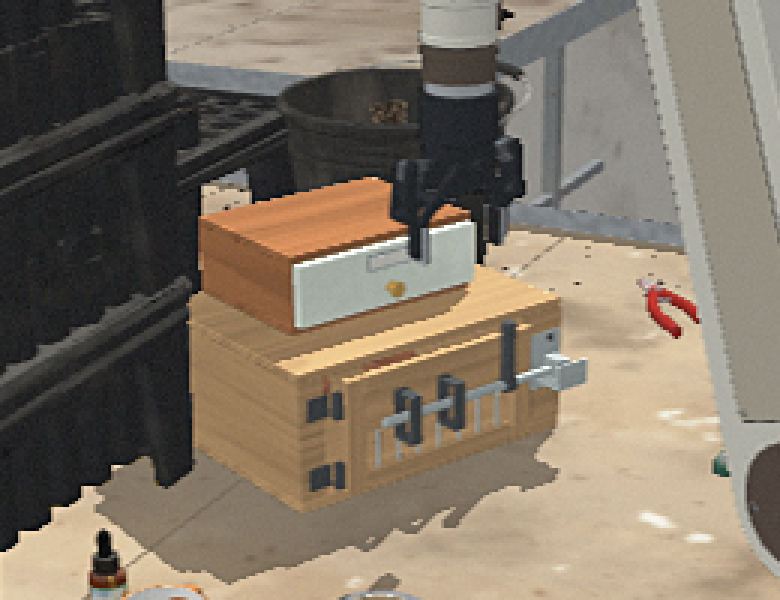

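View pics/top4.png

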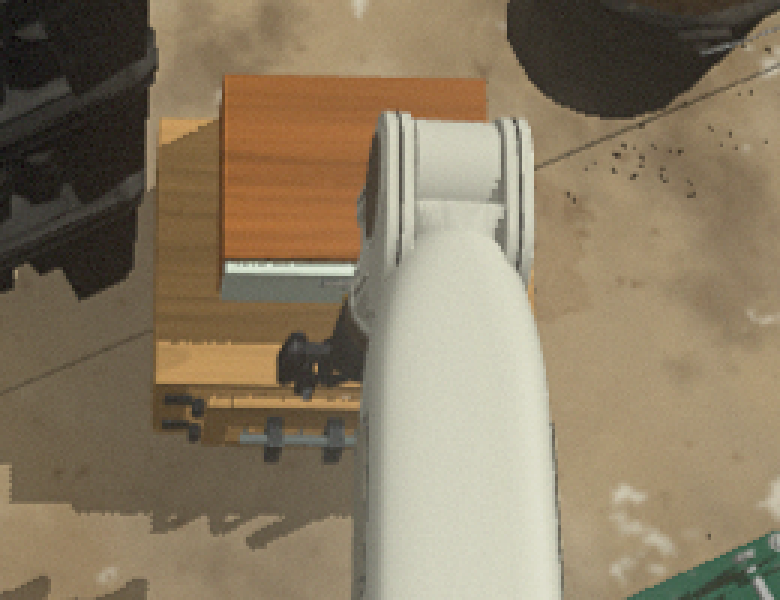

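The drawer panel now sits flush with its unit (scene px (385,270), top px (290,265)), and the measured front matches the predicted home point. I refine the handle axis from depth.

```bash
python3 - <<'E'
from h import *
from scipy.optimize import least_squares
c="scene"; p,d=cams.read_camera(c); cal=cams.calibration(c);K=np.array(cal["intrinsics"]);T=np.array(cal["extrinsics"])
vv,uu=np.mgrid[0:480,0:640]; P=np.stack([(uu-K[0,2])/K[0,0]*d,(vv-K[1,2])/K[1,1]*d,d],-1)@T[:3,:3].T+T[:3,3]
m=(np.hypot(P[...,0]-.478,P[...,1]+.3265)<.02)&(P[...,2]>.138)&(P[...,2]<.165)&(d>0)
q=P[m]; print(len(q), q[:,2].max()); 
s=q[q[:,2]<.153]
cam=T[:2,3]
f=lambda a:np.hypot(s[:,0]-a[0],s[:,1]-a[1])-.008
r=least_squares(f,[.478,-.3265],loss="soft_l1",f_scale=.002); print("axis",r.x,np.abs(r.fun).mean())
# median front + 8mm approx
dirv=(np.median(s[:,:2],0)-cam);dirv/=np.linalg.norm(dirv); print("alt",np.median(s[:,:2],0)+.0065*dirv)
# gate face plane: points z .05-.133
ex=np.array([.9,-.436]);
# roof top points -> front edge direction
g=(P[...,2]>.118)&(P[...,2]<.131)&(np.abs(P[...,0]-.53)<.1)&(np.abs(P[...,1]+.27)<.13)&(d>0)
G=P[g][:,:2]; x=(G-[.5342,-.2794])@ex; y=(G-[.5342,-.2794])@[.436,.9]
k=(x<-.01)&(x>-.022); A=np.polyfit(y[k],x[k],1); print("gate face x=%.4f slope %.4f n=%d"%(A[1],A[0],k.sum()))
E
```

```text
36 0.156656070459963
axis [ 0.47591031 -0.32314674] 0.0029932225997193742
alt [ 0.47525169 -0.32739263]
gate face x=-0.0161 slope -0.0028 n=221
```

The gate face fits at x = -16 mm with about zero slope, as specified, so the frame is confirmed. Now I move over the handle and descend.

move_arm(moves=[[0,0,-0.015,0,0,0],[0,-0.002,-0.02,0,0,0],[0,0,-0.02,0,0,0],[0,0,-0.015,0,0,0],[0.02,0,0,0,0,0],[0.02,0,0,0,0,0],[0.015,0,0,0,0,0],[0,0,0,0,0,0]])

```text
t: 9.2
position: [0.473, -0.325, 0.1937]
eef_rot: [-0.866, 1.392, 0.876]
force: [0.2, 1.1, -0.3]
opening: 0.0857
```

```bash
python3 - <<'E'
from h import *
for c in ("scene",):
    p,d=cams.read_camera(c); sl=(slice(120,270),slice(300,480)); cv2.imwrite(f"pics/{c}5.png",p[sl][:,:,::-1].repeat(4,0).repeat(4,1))
s=status.state(); o=np.array([.5342,-.2794]);q=s["position"][:2]-o
print(s["position"].round(4),s["force"], q@[.9,-.436],q@[.436,.9])
E
```

```text
[ 0.4738 -0.3254  0.1956] [ 0.27185498  0.61129046 -0.34801632] -0.034297712766404656 -0.06776225072672604
```

View pics/scene5.png

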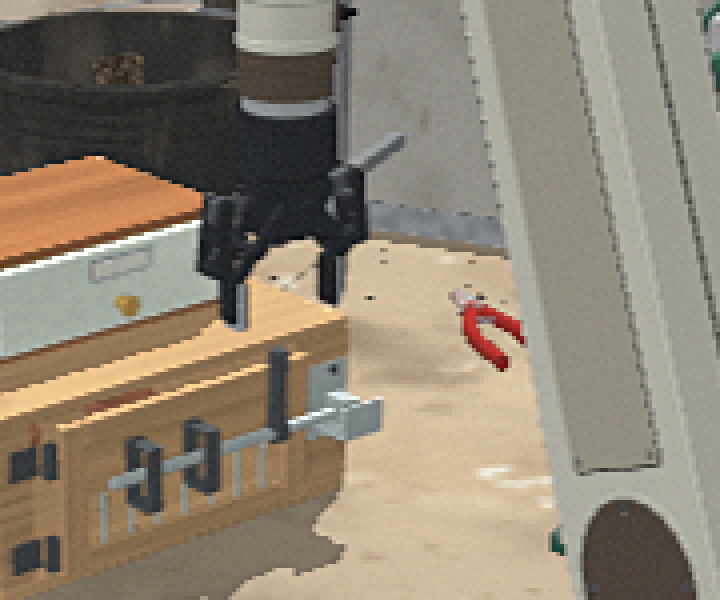

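The open fingers (px (232,310) and (332,285)) straddle the handle top (px (278,350)). I descend and grip.

move_arm(moves=[[0.015,0,0,0,0,0],[0.015,-0.001,0,0,0,0],[0.014,0,0,0,0,0],[0.01,0,0,0,0,0],[0,0,0,0,0,0]])

```text
t: 9.67
position: [0.4752, -0.3259, 0.1421]
eef_rot: [-0.869, 1.39, 0.873]
force: [0.1, 0.5, 0.3]
opening: 0.0854
```

move_arm(moves=[[0,0,0,0,0,0],[0,0,0,0,0,0],[0,0,0,0,0,0],[0,0,0,0,0,0],[0,0,0,0,0,0],[0,0,0,0,0,0],[0,0,0,0,0,0],[0,0,0,0,0,0]], jaw=1)

```text
t: 10.33
position: [0.4761, -0.3267, 0.144]
eef_rot: [-0.872, 1.389, 0.87]
force: [-1.8, 0.9, 2.9]
opening: 0.0142
```

```bash
python3 - <<'E'
from h import *
for c in ("scene",):
    p,d=cams.read_camera(c); sl=(slice(120,270),slice(300,480)); cv2.imwrite(f"pics/{c}6.png",p[sl][:,:,::-1].repeat(4,0).repeat(4,1))
s=status.state(); o=np.array([.5342,-.2794]);q=s["position"][:2]-o
print(s["position"].round(4),s["force"],s["opening"], q@[.9,-.436],q@[.436,.9])
E
```

```text
[ 0.4761 -0.3267  0.144 ] [-0.68402326  0.47174338  5.25389605] 0.014474992246797748 -0.031645767788123426 -0.06793463653678428
```

View pics/scene6.png

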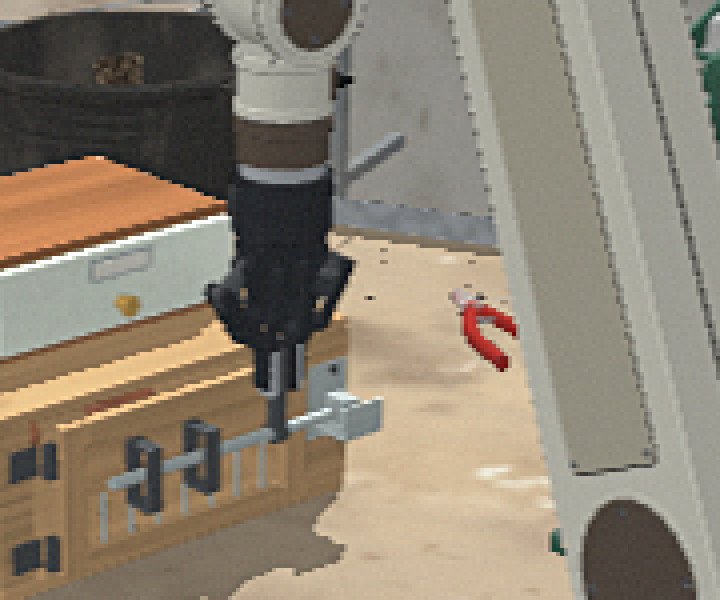

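The handle is gripped (opening 14.5 mm, px (278,370)). I lift about 11 mm.

move_arm(moves=[[-0.004,0,0,0,0,0],[-0.004,0,0,0,0,0],[-0.003,0,0,0,0,0],[0,0,0,0,0,0],[0,0,0,0,0,0],[0,0,0,0,0,0]])

```text
t: 10.88
position: [0.4758, -0.3265, 0.1541]
eef_rot: [-0.871, 1.389, 0.871]
force: [0.4, -0.8, -2.7]
opening: 0.0144
```

```bash
python3 - <<'E'
from h import *
for c in ("scene",):
    p,d=cams.read_camera(c); sl=(slice(120,270),slice(300,480)); cv2.imwrite(f"pics/{c}7.png",p[sl][:,:,::-1].repeat(4,0).repeat(4,1))
s=status.state(); o=np.array([.5342,-.2794]);q=s["position"][:2]-o
print(s["position"].round(4),s["force"],s["opening"], q@[.9,-.436],q@[.436,.9])
E
```

```text
[ 0.4759 -0.3265  0.1541] [ 0.33111859 -0.3467276  -1.44159651] 0.014764550146853735 -0.03195817011027802 -0.06783039663525271
```

View pics/scene7.png

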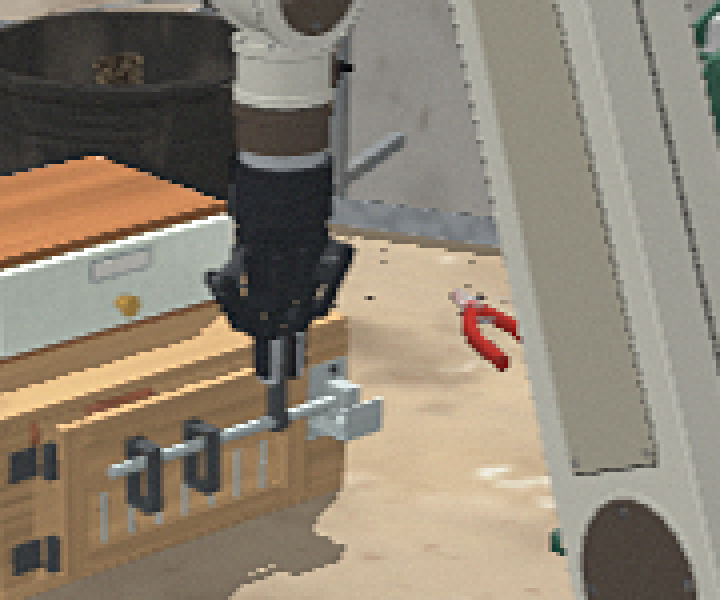

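The bolt rose with the gripper: the rod and nose are visibly higher at px (330,405), by about 10 mm. I draw it 34 mm along tool +z.

move_arm(moves=[[0,0,0.004,0,0,0],[0,0,0.004,0,0,0],[0,0,0.004,0,0,0],[0,0,0.004,0,0,0]])

```text
t: 11.27
position: [0.4828, -0.3117, 0.1542]
eef_rot: [-0.871, 1.39, 0.871]
force: [0.6, -2.3, -3.9]
opening: 0.0145
```

move_arm(moves=[[0,0,0.004,0,0,0],[0,0,0.004,0,0,0],[0,0,0.004,0,0,0],[0,0,0.004,0,0,0],[0,0,0.002,0,0,0],[0,0,0,0,0,0]])

```text
t: 11.77
position: [0.4909, -0.295, 0.1542]
eef_rot: [-0.871, 1.388, 0.872]
force: [0.6, 0.1, -2.1]
opening: 0.0145
```

```bash
python3 - <<'E'
from h import *
for c in ("scene",):
    p,d=cams.read_camera(c); sl=(slice(120,270),slice(300,480)); cv2.imwrite(f"pics/{c}8.png",p[sl][:,:,::-1].repeat(4,0).repeat(4,1))
    for q in ["handle_top","gate_edge"]:
        r=spot_point(c,q); print(q,[(np.round(a["position"],4).tolist(),round(a["score"],2)) for a in r[:1]])
s=status.state(); o=np.array([.5342,-.2794]);q=s["position"][:2]-o
print(s["position"].round(4),s["force"],s["opening"], q@[.9,-.436],q@[.436,.9])
E
```

```text
handle_top [([0.4942, -0.2926, 0.1634], 0.53)]
gate_edge [([0.475, -0.3737, 0.1369], 0.66)]
[ 0.4909 -0.2952  0.1543] [ 0.95119758  1.51457849 -3.62895851] 0.014403544980142667 -0.0321151594086914 -0.03313592482271495
```

View pics/scene8.png

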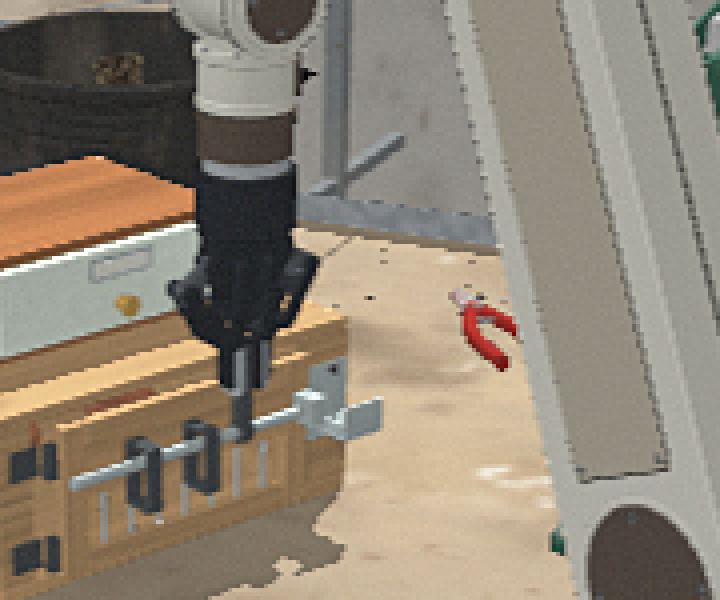

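Drawn about 35 mm, with the nose clear of the keeper (px (312,405)). I swing the gate along its arc about the hinge, 12 steps of 0.03 rad.

move_arm(moves=[[0,0.0049,0.0008,0.03,0,0],[0,0.0049,0.0008,0.03,0,0],[0,0.0049,0.0008,0.03,0,0],[0,0.0049,0.0008,0.03,0,0]])

```text
t: 12.25
position: [0.4754, -0.2837, 0.1545]
eef_rot: [-0.779, 1.425, 0.778]
force: [2.1, 0.2, -2.7]
opening: 0.0148
```

move_arm(moves=[[0,0.0049,0.0008,0.03,0,0],[0,0.0049,0.0008,0.03,0,0],[0,0.0049,0.0008,0.03,0,0],[0,0.0049,0.0008,0.03,0,0],[0,0.0049,0.0008,0.03,0,0],[0,0.0049,0.0008,0.03,0,0],[0,0.0049,0.0008,0.03,0,0],[0,0.0049,0.0008,0.03,0,0]])

```text
t: 12.92
position: [0.4487, -0.2548, 0.1547]
eef_rot: [-0.594, 1.487, 0.592]
force: [1.2, -1.8, -3.0]
opening: 0.0143
```

move_arm(moves=[[0,0,0,0,0,0],[0,0,0,0,0,0],[0,0,0,0,0,0],[0,0,0,0,0,0]])

```text
t: 13.25
position: [0.4488, -0.2548, 0.1545]
eef_rot: [-0.595, 1.487, 0.594]
force: [0.8, -1.3, -2.7]
opening: 0.0147
```

```bash
python3 - <<'E'
from h import *
for c in ("scene","top"):
    p,d=cams.read_camera(c); sl=(slice(120,270),slice(280,480)) if c=="scene" else (slice(80,280),slice(280,540)); cv2.imwrite(f"pics/{c}9.png",p[sl][:,:,::-1].repeat(3,0).repeat(3,1))
    for q in ["handle_top","gate_edge","drawer_front"]:
        r=spot_point(c,q); print(q,[(np.round(a["position"],4).tolist(),round(a["score"],2)) for a in r[:1]])
        if q=="gate_edge" and r:
            v=np.array(r[0]["position"][:2])-[.5828,-.1585]; print("gate angle",np.arctan2(v@[-.9,.436],v@[-.436,-.9]),np.linalg.norm(v))
s=status.state(); v=s["position"][:2]-[.5828,-.1585]
print(s["t"],s["position"].round(4),s["force"],s["opening"],s["joints"].round(2), v@[.9,-.436],v@[.436,.9], np.arctan2(v@[-.9,.436],v@[-.436,-.9])-np.arctan2(.0231,.1631),np.linalg.norm(v)-np.hypot(.0231,.1631))
E
```

```text
handle_top [([0.454, -0.2543, 0.1651], 0.9)]
gate_edge [([0.4035, -0.3253, 0.1369], 0.76)]
gate angle 0.3703732990518456 0.2448892198525692
drawer_front [([0.6091, -0.3091, 0.2078], 0.65)]
handle_top [([0.4509, -0.2578, 0.1714], 0.44)]
gate_edge []
drawer_front [([0.6043, -0.3134, 0.2145], 0.87)]
13.65 [ 0.4485 -0.2545  0.1543] [ 1.81636407 -2.56146349 -2.03650725] 0.014658198045782736 [-0.52  0.34 -0.13  1.1  -0.    0.29] -0.0789712456124652 -0.1449384326059541 0.35819374380564284 0.00032073798863685443
```

View pics/scene9.png

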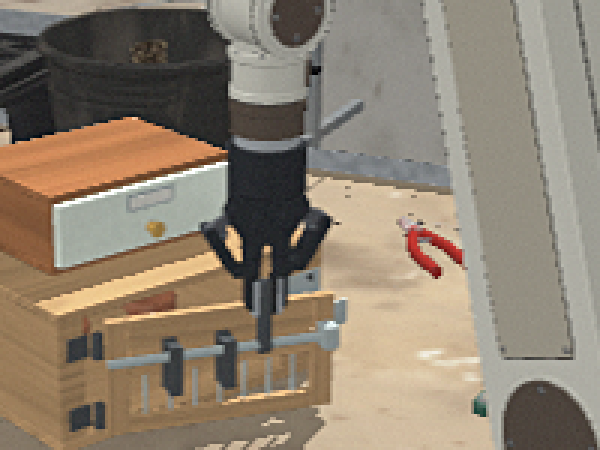

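View pics/top9.png

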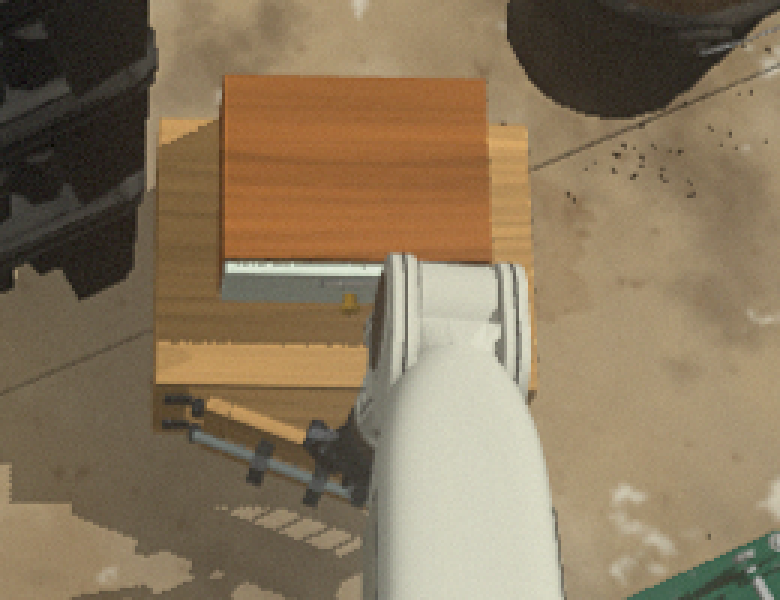

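Both views show the gate ajar by about 0.36 rad, the handle in the jaws (scene px (265,305)) and the drawer flush. I hand in.

```bash
python3 -c "
from workcell import job_done
print(job_done())"
```

```text
the job is handed in; nothing more can be done
None
```

I carried out every step and handed the job in at about 13.7 s. `job_done` gives no verdict, so the result isn't confirmed.

- **Drawer:** I pushed it with shut fingers until it met a hard stop at about 20 N. It looked flush in the pictures, both then and at the end. The last network readings of its front were within about 8 mm of the predicted home point. That is too coarse to confirm the 3 mm on its own, so I relied on the hard stop and the flush panel.
- **Bolt:** I gripped the handle, lifted it about 10 mm and drew it about 35 mm. The pictures showed the nose higher and then clear of the keeper.
- **Gate:** I swung it open along its arc about the hinge. The gripper position gives 0.36 rad and the camera 0.37 rad, or about 85–90 mm at the free edge. The arm was at rest, still gripping the handle at an opening of 14.7 mm. The handle is given as 16 mm, and the reading stayed near 14.5 mm throughout the grip.
- **Other things:** I saw no contact with the bystanders. I did not measure the positions of the pots, mug, tape or dropper again at the end.

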